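# Fetch the round pumice from its lidded compartment and lay it in its recess

### The arm

A 7-joint arm with a two-finger parallel gripper is mounted at the origin on the work surface. World frame = base frame: x ahead of the robot, y to its left, z up, the work surface at z = 0. Lengths are in mm, angles in rad, forces in N, time in s.
With the tool pointing down it reaches from about 350 to 900 mm from the base axis. Payload 7.2 kg.
Tool frame: the origin (TCP) lies between the finger pads; the fingertips stand 8 mm ahead of it and the grasp point (between the pads) lies 11 mm behind it; z points along the fingers, y is the direction in which the jaws open and shut (so a half turn about z gives the same grasp; the last joint's range is limited). The gripper opens to 88 mm and grips with 3 to 60 N. Pads are 20 mm wide; open, the fingers measure 115 mm over their backs; the gripper's body (75 mm by 178 mm) begins 61 mm behind the grasp point.
Start: joints at [1.037, 0.411, -0.013, 1.596, 0.006, 1.134, -0.082], TCP at [280.7, -558.423, 230.653] pointing down, gripper open.
Joint ranges: [-2.95, 2.95], [-0.29, 1.99], [-1.47, 1.44], [0.14, 2.54], [-1.03, 4.17], [0.13, 1.85], [-2.86, 2.86]. Speed limits (rad/s): [2.39, 2.39, 3.01, 3.01, 3.14, 3.14, 3.14].

### API

Orientations are given as [roll, pitch, yaw] about the fixed x, y, z axes, in that order (R = Rz(yaw) Ry(pitch) Rx(roll)).
In Python, from cell import env gives the robot as it stands. The module is installed in compiled form; this text tells all that it offers.
- The arm moves only by the tool play_rows, never from a script. Its argument "steps" is a list of rows, each an object of numbers: "jaw": the opening, from 0 (shut) to 1 (fully open); "tx", "ty", "tz": the shift along the tool's x, y, z in units of 30 mm (1.0 is 30 mm); "turn": the turn about the tool's z in units of 5 degrees (1.0 is 5 degrees). In form: [{"jaw": .., "tx": .., "ty": .., "tz": .., "turn": ..}, ...]. A call has 1 to 8 rows; each row shifts and turns the pose as measured when the row begins, along the tool's axes as they then stand; what a row does not reach is not made up. A row lasts 1/12 s, in which the tool goes at most 41.7 mm and 7.16 degrees, less where a joint would pass 70% of its speed; a pose out of reach is approached as far as the arm can. A call is refused whole if a number of a shift passes 1 or a number of a turn 1, either way. A call with a gripper value outside its range is refused whole. The fingers move at their own pace and stop on an object; "squeeze" is the grip in N (left out, the last holds). Time passes only in rows, so rows that do not move let the fingers close. It gives the time, the measured TCP pose, the force and the opening at its end, in the units of the state.
- env.get_obs(): the state, without advancing time (a new reading comes with each control period).
- env.snapshot(name): name is "scene" or "top"; returns a dict with "image" (384x512x3 uint8, blue, green, red), "z_map" (384x512 float32, mm along the optical axis (not along the pixel's ray), 0 where there is no reading), "fx", "fy", "cx", "cy" (pixels), "extrinsics" (4x4, takes a point from camera to world coordinates). Camera axes: x right, y down, z forward; pixel columns grow to the right and rows downward; lengths in mm; the calibration is good to about 2 mm. A picture is of the moment at which its call begins.
- env.hand_in(): hands the job in, once; it reports no verdict.
Trained networks look in a picture, given as the dict that the camera call returned (one of the last four; its "shot" number tells which), for a name from the list of things; names that differ only in an ending like _2 or _b are one class to them, and where a whole thing is asked for, a point or a joint stands for the part that bears it (a point fixed in the world has none). Each returns a list of dicts, best first, with "score" (0 to 1); they miss things now and then, are a little off and sometimes report something else, mostly with a low value. They report only what shows in the picture. A call takes as long as a camera call.
- env.recognise(name, picture): "xyz" ([x, y, z] in mm, in world coordinates, good to about 4 mm: the middle of the surface that is visible of it).
The state is a dict: "time": time; "joints": joint angles; "joint_velocities": joint speeds; "effort": joint torques, N m; "eef_pos": TCP position; "orientation": TCP orientation; "contact_force": force on the tool from outside, world axes, zero at the start; "moment": the same for the moment, N m; "gripper_width": finger opening in mm.
Only numpy, scipy, OpenCV 4.12 (cv2) and the standard library are available. Lean on these libraries where they do the work, as an engineer would, in place of code of your own. Each camera call takes 0.05 s, during which the arm holds its last target. There are 200 camera calls.

### The job

Open only the lid with the round mark in the row of three on the pedicure case, take out the round grey pumice stone and lay it flat, fully home, in the round recess of the wooden foot-scrub board, set down gently rather than dropped. The other two lids stay shut, the opened lid may stay open, and the things standing around are left alone.

Things in the scene. Friction and masses are not known exactly. Their poses are not given: they have to be found in the camera images.
- pumice_center (a point): grey round pumice stone, an upright-axis cylinder 36 mm in diameter and 28 mm tall, about 35 g, lying flat and loose in the compartment with the round mark; this point is its centre, half-way up, z along its axis
- case_tray: pedicure case: tray 112 x 330 x 6 mm (x, y, z), fixed, origin under its centre. On it a row along y of three equal fixed steel compartments 106 mm apart, middle one at the centre, each 92 (x) x 104 (y) x 50 mm, walls and floor 4 mm: inner floor 10 mm above the bench, rim 56 mm. Each has its own lid hinged on its far (+x) rim. Which mark is in which place varies
- board: foot-scrub board: rubber base 230 x 84 x 6 mm (x, y, z), fixed, origin under its centre. On it a row along x of three fixed wooden tiles 74 mm apart, each 72 x 78 x 20 mm (tops 26 mm above the bench) with a recess 8 mm deep in the middle: round 40 mm, square 40 x 40 mm, oblong 28 x 56 mm. Which tile is in which place varies
- recess_round (a point): centre of the floor of the round recess (40 mm in diameter, 8 mm deep, tile top 8 mm above this point); z up. The stone has 2 mm play all round: set down askew it can stay cocked on the rim, and a light push (some 6 N) on its higher side beds it
- recess_square (a point): centre of the floor of the square recess, which is not the one wanted
- recess_oblong (a point): centre of the floor of the oblong recess, which is not the one wanted
- lid_round (a joint): angle of the lid marked with a blue round spot 36 mm across: 0 shut, grows as its front rises, stops at 1.2 rad: the open lid still leans 21 degrees over its compartment, so reach in with the tool leaning back to the tray's -x side. The stiff hinge (0.08 N m) holds it where it is left. The lid is a 92 x 102 x 6 mm plate, its underside 56 mm above the bench when shut
- tab_round (a point): grip point of the black pull tab of the round-marked lid: a bar 12 mm thick (along y, the hinge line), 14 mm tall, sticking 29 mm out of the lid's front (-x) edge. The point moves with the lid, 109 mm from the hinge, half-way up the tab, level with the lid's underside, 17 mm out from the front wall; x points to the hinge, z out of the lid's top
- hinge_round (a point): middle of the hinge line of the round-marked lid, fixed, 56 mm above the bench at the far edge of its compartment, 46 mm (+x) from the compartment's centre; y along the hinge
- lid_square (a joint): angle of the lid marked with a blue 36 mm square: 0 shut, grows as its front rises, stops at 1.2 rad: the open lid still leans 21 degrees over its compartment, so reach in with the tool leaning back to the tray's -x side. The stiff hinge (0.08 N m) holds it where it is left. The lid is a 92 x 102 x 6 mm plate, its underside 56 mm above the bench when shut
- tab_square (a point): grip point of the black pull tab of the square-marked lid: a bar 12 mm thick (along y, the hinge line), 14 mm tall, sticking 29 mm out of the lid's front (-x) edge. The point moves with the lid, 109 mm from the hinge, half-way up the tab, level with the lid's underside, 17 mm out from the front wall; x points to the hinge, z out of the lid's top
- hinge_square (a point): middle of the hinge line of the square-marked lid, fixed, 56 mm above the bench at the far edge of its compartment, 46 mm (+x) from the compartment's centre; y along the hinge
- lid_oblong (a joint): angle of the lid marked with a blue 22 x 56 mm oblong: 0 shut, grows as its front rises, stops at 1.2 rad: the open lid still leans 21 degrees over its compartment, so reach in with the tool leaning back to the tray's -x side. The stiff hinge (0.08 N m) holds it where it is left. The lid is a 92 x 102 x 6 mm plate, its underside 56 mm above the bench when shut
- tab_oblong (a point): grip point of the black pull tab of the oblong-marked lid: a bar 12 mm thick (along y, the hinge line), 14 mm tall, sticking 29 mm out of the lid's front (-x) edge. The point moves with the lid, 109 mm from the hinge, half-way up the tab, level with the lid's underside, 17 mm out from the front wall; x points to the hinge, z out of the lid's top
- hinge_oblong (a point): middle of the hinge line of the oblong-marked lid, fixed, 56 mm above the bench at the far edge of its compartment, 46 mm (+x) from the compartment's centre; y along the hinge
- jar: clear acrylic jar with a white screw top, 72 mm across, 95 mm tall, loose bystander, origin at the centre of its underside
- lotion: green lotion bottle, 56 mm across, 160 mm tall, loose bystander, origin at the centre of its underside
- separator: wooden toe separator, a comb 50 x 100 x 22 mm, loose bystander, origin at the centre of its underside
- brush: nail brush 34 x 90 x 32 mm, loose bystander, origin at the centre of its underside
- cup: blue cup 70 mm across, 90 mm tall, loose bystander, origin at the centre of its underside
- soap: bar of yellow soap 60 x 85 x 26 mm, loose bystander, origin at the centre of its underside

How it is judged:
By the outcome, as a careful person would: the job done as asked, in the order asked, and still so for the second after the job is handed in, with the robot touching nothing.
It also fails if it takes over 54 s, if anything falls off the work surface, if the arm or the gripper's body presses on something with over 40 N, if the wrist force passes 120 N, or if a joint passes its speed limit or range.

## Working session

There is one attempt and no reset: what is moved stays moved. The work goes in short steps, Python scripts to look and compute and a tool call to move; the robot and the scene stay as the last step left them, time stands still between calls to the robot, and variables do not carry over. Pictures are saved under pics/ and viewed, about 8 in all and at most 12, crops included, and the job is handed in when it is done.

Besides the shell and the picture viewer there is one more tool, called after "Emit:" by a JSON object that holds its "name" and its "arguments", one argument or row to a line. play_rows: Moves the arm, as the interface text tells. Its arguments: {"type":"object","properties":{"steps":{"type":"array"},"squeeze":{"type":"number"}},"required":["steps"]}

```bash
mkdir -p pics
cat > h.py <<'E'
import numpy as np, cv2
from cell import env
def world(p,u,v):
    z=p["z_map"][v,u]; c=np.array([(u-p["cx"])*z/p["fx"],(v-p["cy"])*z/p["fy"],z,np.ones_like(z)])
    return (p["extrinsics"]@c)[:3]
def cloud(p):
    v,u=np.mgrid[0:384,0:512]; return np.moveaxis(world(p,u,v),0,-1)
E
python3 - <<'E'
from h import *
o=env.get_obs(); print(o)
for n in("scene","top"):
    p=env.snapshot(n); cv2.imwrite(f"pics/{n}0.png",p["image"]); np.save(n+"0.npy",cloud(p)); print(n,p["extrinsics"].round(2).tolist())
    for k in "case_tray board recess_round recess_square recess_oblong lid_round tab_round hinge_round tab_square tab_oblong jar lotion separator brush cup soap".split():
        print(k,[(np.round(d["xyz"]).tolist(),round(d["score"],2)) for d in env.recognise(k,p)[:2]])
E
```

```text
{'time': 0.0, 'joints': array([ 1.03679471,  0.41188093, -0.01271018,  1.59703883,  0.00562051,
        1.13426958, -0.08217877]), 'joint_velocities': array([ 0.00040437,  0.00038034, -0.00035538,  0.00018244,  0.00061472,
       -0.00049676, -0.00069782]), 'effort': array([-1.43160669e-04, -5.87940359e+01,  6.41617198e-01, -2.91077739e+01,
       -5.38981974e-02,  1.82097318e-02,  1.42373010e-04]), 'eef_pos': array([ 280.45240691, -558.00466685,  229.82302429]), 'orientation': array([-3.14003706e+00,  1.29665743e-04,  4.65854554e-01]), 'contact_force': array([ 0.12425437, -0.09671705, -0.69372084]), 'moment': array([0.00585386, 0.0168833 , 0.05030893]), 'gripper_width': 88.22109811205311}Traceback (most recent call last):
  File "<stdin>", line 4, in <module>
  File "h.py", line 7, in cloud
    v,u=np.mgrid[0:384,0:512]; return np.moveaxis(world(p,u,v),0,-1)
                                                  ~~~~~^^^^^^^
  File "h.py", line 5, in world
    return (p["extrinsics"]@c)[:3]
            ~~~~~~~~~~~~~~~^~
ValueError: matmul: Input operand 1 has a mismatch in its core dimension 0, with gufunc signature (n?,k),(k,m?)->(n?,m?) (size 384 is different from 4)
```

```bash
python3 -c "
import cv2,numpy as np
a=cv2.imread('pics/scene0.png');b=cv2.imread('pics/top0.png')
cv2.imwrite('pics/both0.png',cv2.resize(np.vstack([a,b]),(512,768))[:, :]) 
cv2.imwrite('pics/both0.png',cv2.resize(np.hstack([a,b]),(800,300)))"
```

```text
[ WARN:0@0.033] global loadsave.cpp:275 findDecoder imread_('pics/top0.png'): can't open/read file: check file path/integrity
Traceback (most recent call last):
ValueError: all the input arrays must have same number of dimensions, but the array at index 0 has 3 dimension(s) and the array at index 1 has 2 dimension(s)
```

View pics/scene0.png

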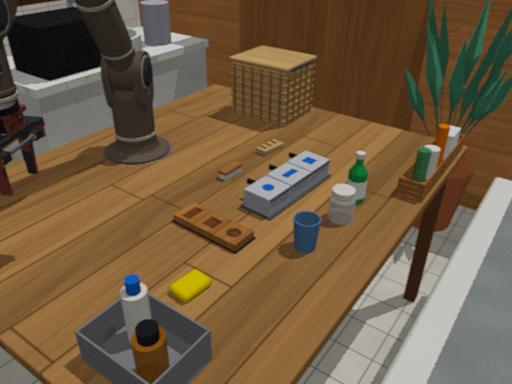

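The scene picture shows the case at about (288,183) with blue marks at (268,193), (290,173) and (310,160). The board is at (213,226). I'll fix the helper and rerun.

```bash
cat > h.py <<'E'
import numpy as np, cv2
from cell import env
def cloud(p):
    v,u=np.mgrid[0:384,0:512]; z=p["z_map"]
    c=np.stack([(u-p["cx"])*z/p["fx"],(v-p["cy"])*z/p["fy"],z,np.ones_like(z)],-1)
    return (c@np.array(p["extrinsics"]).T)[...,:3]
E
python3 - <<'E'
from h import *
for n in("scene","top"):
    p=env.snapshot(n); cv2.imwrite(f"pics/{n}0.png",p["image"]); np.savez(n+"0.npz",c=cloud(p),i=p["image"]); print(n,np.round(p["extrinsics"],2).tolist(),p["fx"])
    for k in "case_tray board recess_round recess_square recess_oblong lid_round tab_round hinge_round tab_square tab_oblong jar lotion separator brush cup soap".split():
        print(k,[(np.round(d["xyz"]).tolist(),round(d["score"],2)) for d in env.recognise(k,p)[:2]])
E
```

```text
scene [[0.81, 0.31, -0.49, 1213.02], [0.58, -0.42, 0.7, -980.14], [0.01, -0.86, -0.52, 746.56], [0.0, 0.0, 0.0, 1.0]] 465.7499621750085
case_tray [([630.0, 4.0, 4.0], 0.59)]
board [([583.0, -256.0, 2.0], 0.78)]
recess_round [([607.0, -224.0, 28.0], 0.63)]
recess_square [([584.0, -252.0, 4.0], 0.43)]
recess_oblong [([454.0, -220.0, 25.0], 0.85)]
lid_round [([586.0, 76.0, 62.0], 0.75), ([582.0, -27.0, 58.0], 0.72)]
tab_round [([585.0, -24.0, 64.0], 0.64), ([618.0, 184.0, 61.0], 0.5)]
hinge_round [([592.0, -52.0, 59.0], 0.94), ([630.0, 7.0, 5.0], 0.65)]
tab_square [([591.0, 180.0, 63.0], 0.96)]
tab_oblong [([584.0, 76.0, 65.0], 0.87)]
jar [([793.0, 22.0, 59.0], 0.9), ([652.0, -430.0, 22.0], 0.48)]
lotion [([784.0, 137.0, 91.0], 0.75)]
separator [([392.0, 267.0, 17.0], 0.61)]
brush [([386.0, 45.0, 26.0], 0.62)]
cup [([772.0, -146.0, 58.0], 0.68)]
soap [([652.0, -428.0, 24.0], 0.94)]
top [[0.01, -0.98, 0.19, 396.7], [-1.0, -0.0, 0.01, -75.86], [-0.01, -0.19, -0.98, 1054.8], [0.0, 0.0, 0.0, 1.0]] 398.46956466893823
case_tray [([531.0, 44.0, 6.0], 0.66)]
board [([604.0, -217.0, 28.0], 0.33)]
recess_round [([606.0, -217.0, 28.0], 0.6)]
recess_square [([529.0, -214.0, 22.0], 0.82), ([589.0, 185.0, 68.0], 0.18)]
recess_oblong [([453.0, -212.0, 25.0], 0.8)]
lid_round [([577.0, -28.0, 62.0], 0.97)]
tab_round [([580.0, -29.0, 68.0], 0.8)]
hinge_round [([573.0, -30.0, 65.0], 0.9)]
tab_square [([592.0, 185.0, 70.0], 0.64)]
tab_oblong [([581.0, 84.0, 67.0], 0.71), ([454.0, -209.0, 28.0], 0.43)]
jar [([770.0, 41.0, 95.0], 0.61)]
lotion [([758.0, 146.0, 100.0], 0.68), ([452.0, -211.0, 30.0], 0.63)]
separator [([384.0, 271.0, 21.0], 0.79), ([588.0, 185.0, 64.0], 0.18)]
brush [([374.0, 58.0, 33.0], 0.61)]
cup [([781.0, -133.0, 50.0], 0.96)]
soap [([637.0, -413.0, 25.0], 0.61)]
```

View pics/top0.png

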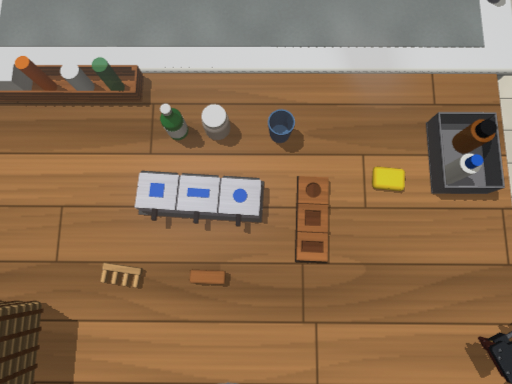

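The top picture shows the round-marked lid on the right at (240,196) with its tab at (238,220). The round recess is at (313,190). Next I'll measure these precisely.

Run:
```python
from h import *
d=np.load("top0.npz");c=d["c"];im=d["i"].astype(int)
def rect(m): 
    r=cv2.minAreaRect(c[m][:,:2].astype(np.float32)); return np.round(r[0],1),np.round(r[1],1),round(r[2],2),m.sum()
V,U=np.mgrid[0:384,0:512]
box=lambda a,b,e,f:(U>=a)&(U<=b)&(V>=e)&(V<=f)
lid=box(130,268,165,215)&(im.min(2)>110)
blue=box(130,268,165,215)&(im[...,0]-im[...,2]>60)
n,l,s,ce=cv2.connectedComponentsWithStats(blue.astype(np.uint8))
for i in range(1,n):
    if s[i,4]>20: print("mark",s[i,4],np.median(c[l==i],0).round(1),c[l==i].mean(0).round(1))
lm=box(130,268,165,215)&(c[...,2]>56)&(c[...,2]<76); print("lids",rect(lm),np.percentile(c[lm][:,2],[5,50,95]))
t=box(228,250,210,232)&(im.max(2)<60)&(c[...,2]>45); print("tab",rect(t),c[t].mean(0).round(1))
for i in(0,):
  b=box(290,335,170,268)&(c[...,2]>21)&(c[...,2]<33);print("board",rect(b),np.median(c[b],0))
for nm,(a,b_,e,f) in dict(r=(304,322,181,199)).items():
  m=box(a,b_,e,f); dk=m&(im.sum(2)<im[182:198,298:302].sum(2).mean()*.72)
  print(dk.sum(),U[dk].mean(),V[dk].mean(),c[dk].mean(0),rect(dk))
print(im[178:204:2,302:326:2].sum(2)); print(c[178:204:2,302:326:2,2].round())
d2=np.load("scene0.npz");c2=d2["c"]
m=(c2[...,2]>21)&(c2[...,2]<33)&(abs(c2[...,0]-530)<140)&(abs(c2[...,1]+214)<70);print("board scene",rect(m),np.median(c2[m],0))
i2=d2["i"].astype(int); bl=(i2[...,0]-i2[...,2]>60)&(abs(c2[...,0]-580)<70)&(abs(c2[...,1]-80)<170)&(c2[...,2]>40)
n,l,s,ce=cv2.connectedComponentsWithStats(bl.astype(np.uint8))
for i in range(1,n):
    if s[i,4]>20: print("mark scene",s[i,4],c2[l==i].mean(0).round(1))
big=cv2.resize(d["i"][160:240,220:340],None,fx=6,fy=6,interpolation=cv2.INTER_CUBIC);cv2.imwrite("pics/crop1.png",big)
```

```text
mark 192 [592.2 187.8  64.2] [592.8 187.7  64.4]
mark 185 [586.7  83.5  63.8] [585.4  81.3  69.2]
mark 154 [580.  -23.9  62.8] [579.6 -23.9  62.9]
lids (array([578.4,  81.4]), array([315.6, 115.2]), 86.65, np.int64(4614)) [59.04420856 62.65233761 66.35711384]
tab (array([517.9, -21. ]), array([23.1, 10.2]), 1.27, np.int64(40)) [517.2 -21.   62.7]
board (array([ 528.6, -212.6]), array([ 78.3, 220.4]), 87.63, np.int64(1880)) [ 527.04558819 -212.0588618    25.30178853]
160 312.84375 189.2375 [ 603.40738762 -214.76849651   24.70893541] (array([ 513.6, -144. ]), array([ 37.6, 268. ]), 51.77, np.int64(160))
[[298 294 293 293 291 294 292 291 295 294 293 295]
 [305 304 304 299 300 299 298 298 295 290 292 291]
 [307 310 308 307 277 229 243 281 307 308 306 305]
 [331 329 324 188 161 203 188 174 242 323 323 325]
 [332 333 266 177 208 205 186 191 185 302 331 325]
 [331 330 189 204 206 203 189 191 191 225 322 323]
 [301 305 182 201 209 202 188 188 192 209 328 331]
 [304 301 228 207 212 206 188 192 193 223 290 290]
 [312 311 296 210 209 207 192 191 201 288 299 295]
 [316 318 316 306 232 214 198 22
[... 676 characters left out ...]
6.   17.   25.   25.]
 [  29.   26.   27.   21.   17.   18.   19.   17.   22.   20.   27.   26.]
 [  28.   29.   26.   18.   19.   17.   19.   22.   20.   25.   26.   26.]
 [  24.   24.   24.   22.   16.   20.   15.   19.   27.   25.   27.   23.]
 [  23.   27.   26.   23.   26.   28.   28.   26.   28.   27.   21.   22.]
 [  25.   24.   22.   26.   24.   24.   24.   22.   24.   25.   23.   28.]
 [  25.   24.   27.   21.   26.   25.   28.   22.   29.   30.   24.   30.]]
board scene (array([499.1,  20.6]), array([270.9,  75.8]), 58.95, np.int64(1225)) [ 546.52523859 -217.55982519   25.38201121]
mark scene 60 [594.7 184.9  64.7]
mark scene 63 [588.3  79.5  64.1]
mark scene 59 [581.6 -25.9  63. ]
```

View pics/crop1.png

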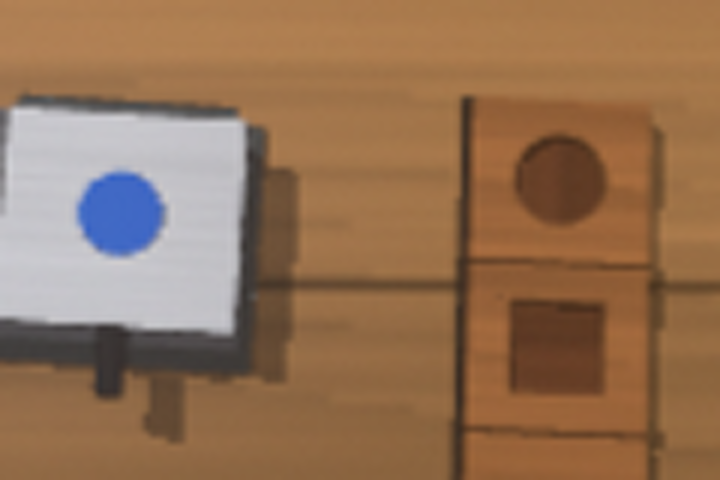

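The round-marked lid's centre is at about (580,-25) with the case yawed about -3.4°. Its tab is at about (517,-21,56), and the round recess is at about (603,-215). Rows cannot tilt the tool directly. I'll raise the arm and turn it to the case axis, then see whether pushing against the reach limit (high and outward) gives a lean.

Emit:
{"name": "play_rows", "arguments": {
  "steps": [
    {"jaw":1,"tx":0.6,"ty":-0.4,"tz":-0.9,"turn":1},
    {"jaw":1,"tx":0.6,"ty":-0.5,"tz":-0.9,"turn":1},
    {"jaw":1,"tx":0.6,"ty":-0.8,"tz":-0.8,"turn":1},
    {"jaw":1,"tx":0.5,"ty":-0.9,"tz":-0.8,"turn":1},
    {"jaw":1,"tx":0.4,"ty":-1,"tz":-0.6,"turn":1},
    {"jaw":1,"tx":0.4,"ty":-1,"tz":-0.6,"turn":1},
    {"jaw":1,"tx":0.3,"ty":-1,"tz":-0.6,"turn":0},
    {"jaw":1,"tx":0.3,"ty":-1,"tz":-0.6,"turn":0}
  ]
}}

```text
time: 2.42
eef_pos: [363.3, -338.6, 406.3]
orientation: [-3.136, 0.008, -0.097]
contact_force: [2.0, -0.6, -0.1]
gripper_width: 88.2
```

Emit:
{"name": "play_rows", "arguments": {
  "steps": [
    {"jaw":1,"tx":0.2,"ty":-1,"tz":-0.6,"turn":0},
    {"jaw":1,"tx":0.2,"ty":-1,"tz":-0.6,"turn":0},
    {"jaw":1,"tx":0.2,"ty":-1,"tz":-0.6,"turn":0},
    {"jaw":1,"tx":0.2,"ty":-1,"tz":-0.6,"turn":0},
    {"jaw":1,"tx":0.2,"ty":-1,"tz":-0.6,"turn":0},
    {"jaw":1,"tx":0.2,"ty":-1,"tz":-0.6,"turn":0},
    {"jaw":1,"tx":0.2,"ty":-1,"tz":-0.6,"turn":0},
    {"jaw":1,"tx":0,"ty":-1,"tz":-0.6,"turn":0}
  ]
}}

```text
time: 3.08
eef_pos: [429.8, -90.8, 560.4]
orientation: [-3.14, 0.003, -0.097]
contact_force: [0.9, -0.8, -0.8]
gripper_width: 87.8
```

```bash
python3 -c "
from cell import env
o=env.get_obs();print(o['time'],o['joints'].round(3),o['eef_pos'].round(1),o['orientation'].round(3))"
```

```text
3.0833 [ 0.4    0.007 -0.3    1.355  0.     1.783 -1.569] [429.8 -90.8 560.4] [-3.14e+00  3.00e-03 -9.70e-02]
```

Emit:
{"name": "play_rows", "arguments": {
  "steps": [
    {"jaw":1,"tx":0.3,"ty":-0.8,"tz":-0.9,"turn":0},
    {"jaw":1,"tx":0.3,"ty":-0.8,"tz":-0.9,"turn":0},
    {"jaw":1,"tx":0.5,"ty":-0.3,"tz":-1,"turn":0},
    {"jaw":1,"tx":0.5,"ty":0,"tz":-1,"turn":0},
    {"jaw":1,"tx":0.5,"ty":0,"tz":-1,"turn":0},
    {"jaw":1,"tx":0.5,"ty":0,"tz":-1,"turn":0}
  ]
}}

```text
time: 3.58
eef_pos: [471.7, -55.4, 613.7]
orientation: [-3.135, -0.049, -0.092]
contact_force: [0.4, 0.5, 0.0]
gripper_width: 87.9
```

```bash
cat > s.py <<'E'
from cell import env
o=env.get_obs();print(o['time'],o['joints'].round(3),o['eef_pos'].round(1),o['orientation'].round(3),o['contact_force'].round(1),o['gripper_width'])
E
python3 s.py
```

```text
3.5833 [-0.342  0.035  0.383  1.208 -0.018  1.852 -1.627] [471.7 -55.4 613.7] [-3.135 -0.049 -0.092] [0.4 0.5 0. ] 87.89439286855935
```

Emit:
{"name": "play_rows", "arguments": {
  "steps": [
    {"jaw":1,"tx":0.8,"ty":0,"tz":-1,"turn":0},
    {"jaw":1,"tx":0.8,"ty":0,"tz":-1,"turn":0},
    {"jaw":1,"tx":0.8,"ty":0,"tz":-1,"turn":0},
    {"jaw":1,"tx":0.8,"ty":0,"tz":-1,"turn":0},
    {"jaw":1,"tx":0.8,"ty":0,"tz":-1,"turn":0},
    {"jaw":1,"tx":0.8,"ty":0,"tz":-1,"turn":0}
  ]
}}

```text
time: 4.08
eef_pos: [573.6, -58.4, 681.1]
orientation: [-3.136, -0.213, -0.082]
contact_force: [-0.3, 0.1, 0.2]
gripper_width: 87.8
```

```bash
python3 s.py
```

```text
4.0833 [-0.3    0.191  0.446  0.901 -0.102  1.852 -1.562] [573.6 -58.4 681.1] [-3.136 -0.213 -0.082] [-0.3  0.1  0.2] 87.81889239096634
```

Emit:
{"name": "play_rows", "arguments": {
  "steps": [
    {"jaw":1,"tx":0.8,"ty":-0.2,"tz":-1,"turn":0},
    {"jaw":1,"tx":0.8,"ty":-0.2,"tz":-1,"turn":0},
    {"jaw":1,"tx":0.8,"ty":-0.2,"tz":-1,"turn":0},
    {"jaw":1,"tx":0.8,"ty":-0.2,"tz":-1,"turn":0},
    {"jaw":1,"tx":0.8,"ty":-0.2,"tz":-1,"turn":0},
    {"jaw":1,"tx":0.8,"ty":-0.2,"tz":-1,"turn":0}
  ]
}}

```text
time: 4.58
eef_pos: [634.2, -27.9, 763.5]
orientation: [-3.132, -0.405, -0.084]
contact_force: [-0.0, 0.6, 0.0]
gripper_width: 87.4
```

```bash
python3 s.py
```

```text
4.5833 [-0.282  0.278  0.429  0.625 -0.139  1.852 -1.61 ] [634.2 -27.9 763.5] [-3.132 -0.405 -0.084] [-0.   0.6  0. ] 87.43592671771802
```

Saturating the reach gave a lean of 23° in the right direction. Next I'll descend toward the tab, with helper code to work out the remaining tool-axis moves.

Emit:
{"name": "play_rows", "arguments": {
  "steps": [
    {"jaw":1,"tx":0.8,"ty":0,"tz":-1,"turn":0},
    {"jaw":0.5,"tx":-0.7,"ty":0,"tz":0.95,"turn":-0.3},
    {"jaw":0.5,"tx":-0.7,"ty":0,"tz":0.95,"turn":0},
    {"jaw":0.5,"tx":-0.7,"ty":0,"tz":0.95,"turn":0},
    {"jaw":0.5,"tx":-0.7,"ty":0,"tz":0.95,"turn":0},
    {"jaw":0.5,"tx":-0.7,"ty":0,"tz":0.95,"turn":0},
    {"jaw":0.5,"tx":-0.7,"ty":0,"tz":0.95,"turn":0},
    {"jaw":0.5,"tx":-0.7,"ty":0,"tz":0.95,"turn":0}
  ]
}}

```text
time: 5.25
eef_pos: [599.3, -24.5, 547.3]
orientation: [3.14, -0.474, -0.054]
contact_force: [0.0, -0.6, 0.1]
gripper_width: 45.5
```

Emit:
{"name": "play_rows", "arguments": {
  "steps": [
    {"jaw":0.5,"tx":-0.7,"ty":0,"tz":0.95,"turn":0},
    {"jaw":0.5,"tx":-0.7,"ty":0,"tz":0.95,"turn":0},
    {"jaw":0.5,"tx":-0.7,"ty":0,"tz":0.95,"turn":0},
    {"jaw":0.5,"tx":-0.7,"ty":0,"tz":0.95,"turn":0}
  ]
}}

```text
time: 5.58
eef_pos: [573.0, -23.2, 402.0]
orientation: [-3.141, -0.477, -0.054]
contact_force: [0.4, -0.1, -0.6]
gripper_width: 43.8
```

```bash
cat > to.py <<'E'
import sys,numpy as np
from cell import env
from scipy.spatial.transform import Rotation as R
o=env.get_obs(); M=R.from_euler('xyz',o['orientation']).as_matrix()
print(round(o['time'],2),'q',o['joints'].round(2),'p',o['eef_pos'].round(1),'rpy',o['orientation'].round(3),'F',o['contact_force'].round(1),'w',o['gripper_width'].round(1))
print('axes',M.T.round(3).tolist())
p=o['eef_pos']
for a in sys.argv[1:]:
    t=np.array(eval(a),float); print(a,'tool units',(M.T@(t-p)/30).round(2)); p=t
E
python3 to.py 490,-20,111 514,-21,56
```

```text
Traceback (most recent call last):
  File "to.py", line 5, in <module>
    print(round(o['time'],2),'q',o['joints'].round(2),'p',o['eef_pos'].round(1),'rpy',o['orientation'].round(3),'F',o['contact_force'].round(1),'w',o['gripper_width'].round(1))
                                                                                                                                                    ^^^^^^^^^^^^^^^^^^^^^^^^
AttributeError: 'float' object has no attribute 'round'
```

```bash
sed -i "s/o\['gripper_width'\].round(1)/round(o['gripper_width'],1)/" to.py; python3 to.py 490,-20,111 514,-21,56
```

```text
5.58 q [-0.43 -0.08  0.33  1.88  0.13  0.88 -1.78] p [573.  -23.2 402. ] rpy [-3.141 -0.477 -0.054] F [ 0.4 -0.1 -0.6] w 43.8
axes [[0.887, -0.048, 0.459], [-0.053, -0.999, -0.001], [0.459, -0.024, -0.888]]
490,-20,111 tool units [-6.92  0.05  7.34]
514,-21,56 tool units [-0.13 -0.01  2.  ]
```

Emit:
{"name": "play_rows", "arguments": {
  "steps": [
    {"jaw":0.5,"tx":-0.87,"ty":0,"tz":0.92},
    {"jaw":0.5,"tx":-0.87,"ty":0,"tz":0.92},
    {"jaw":0.5,"tx":-0.87,"ty":0,"tz":0.92},
    {"jaw":0.5,"tx":-0.87,"ty":0,"tz":0.92},
    {"jaw":0.5,"tx":-0.87,"ty":0,"tz":0.92},
    {"jaw":0.5,"tx":-0.87,"ty":0,"tz":0.92},
    {"jaw":0.5,"tx":-0.87,"ty":0,"tz":0.92},
    {"jaw":0.5,"tx":-0.3,"ty":0,"tz":0.3}
  ]
}}

```text
validation failed for argument at $.st...
```

```bash
python3 to.py 490,-20,111 514,-21,56
```

```text
5.58 q [-0.43 -0.08  0.33  1.88  0.13  0.88 -1.78] p [573.  -23.2 402. ] rpy [-3.141 -0.477 -0.054] F [ 0.4 -0.1 -0.6] w 43.8
axes [[0.887, -0.048, 0.459], [-0.053, -0.999, -0.001], [0.459, -0.024, -0.888]]
490,-20,111 tool units [-6.92  0.05  7.34]
514,-21,56 tool units [-0.13 -0.01  2.  ]
```

All the fields are required, including "turn".

Emit:
{"name": "play_rows", "arguments": {
  "steps": [
    {"jaw":0.5,"tx":-0.87,"ty":0,"tz":0.92,"turn":0},
    {"jaw":0.5,"tx":-0.87,"ty":0,"tz":0.92,"turn":0},
    {"jaw":0.5,"tx":-0.87,"ty":0,"tz":0.92,"turn":0},
    {"jaw":0.5,"tx":-0.87,"ty":0,"tz":0.92,"turn":0},
    {"jaw":0.5,"tx":-0.87,"ty":0,"tz":0.92,"turn":0},
    {"jaw":0.5,"tx":-0.87,"ty":0,"tz":0.92,"turn":0},
    {"jaw":0.5,"tx":-0.87,"ty":0,"tz":0.92,"turn":0},
    {"jaw":0.5,"tx":-0.3,"ty":0,"tz":0.3,"turn":0}
  ]
}}

```text
time: 6.25
eef_pos: [487.6, -17.6, 125.6]
orientation: [-3.137, -0.476, -0.054]
contact_force: [-0.6, -0.2, -0.6]
gripper_width: 43.6
```

```bash
python3 to.py 490,-20,111 514,-21,56
```

```text
6.25 q [-0.29  0.13  0.18  2.43  0.37  0.13 -2.09] p [487.6 -17.6 125.6] rpy [-3.137 -0.476 -0.054] F [-0.6 -0.2 -0.6] w 43.6
axes [[0.888, -0.048, 0.458], [-0.052, -0.999, -0.004], [0.458, -0.02, -0.889]]
490,-20,111 tool units [-0.15  0.08  0.47]
514,-21,56 tool units [-0.13 -0.    2.  ]
```

Emit:
{"name": "play_rows", "arguments": {
  "steps": [
    {"jaw":0.5,"tx":0,"ty":0.05,"tz":0.7,"turn":0},
    {"jaw":0.5,"tx":0,"ty":0.05,"tz":0.5,"turn":0},
    {"jaw":0.5,"tx":0,"ty":0,"tz":0.4,"turn":0}
  ]
}}

```text
time: 6.5
eef_pos: [497.2, -22.5, 106.8]
orientation: [3.13, -0.472, -0.047]
contact_force: [-0.8, 0.1, 0.2]
gripper_width: 44.0
```

```bash
python3 to.py 514,-21,56
python3 - <<'E'
from h import *
p=env.snapshot("top");cv2.imwrite("pics/t1.png",cv2.resize(p["image"][130:260,170:340],None,fx=4,fy=4))
E
```

```text
6.5 q [-0.03  0.2  -0.09  2.4   0.94  0.13 -2.64] p [497.2 -22.5 106.8] rpy [ 3.13  -0.472 -0.047] F [-0.8  0.1  0.2] w 44.0
axes [[0.89, -0.042, 0.455], [-0.052, -0.999, 0.011], [0.454, -0.033, -0.891]]
514,-21,56 tool units [-0.27 -0.1   1.76]
```

View pics/t1.png

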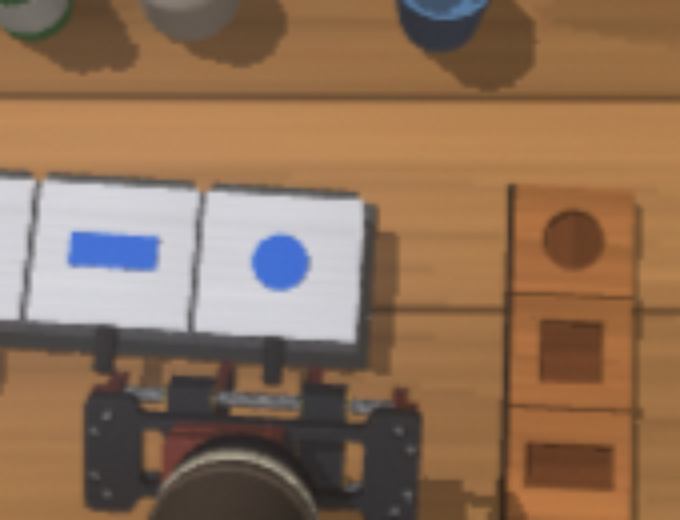

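The top view shows the open jaws at crop (271,380) straddling the tab at (273,360). The wrist (q6) is at its lower limit this close to the base. I'll fit the arm's kinematics from the logged poses so I can plan which leans are feasible at the tab, the stone and the recess.

```bash
cat > fk.py <<'E'
import numpy as np, itertools
from cell import env
from scipy.spatial.transform import Rotation as R
from scipy.optimize import least_squares
o=env.get_obs()
Q=np.array([[1.03679,.41188,-.01271,1.59704,.00562,1.13427,-.08218],[.4,.007,-.3,1.355,0,1.783,-1.569],[-.342,.035,.383,1.208,-.018,1.852,-1.627],[-.3,.191,.446,.901,-.102,1.852,-1.562],[-.282,.278,.429,.625,-.139,1.852,-1.61],[-.43,-.08,.33,1.88,.13,.88,-1.78],[-.29,.13,.18,2.43,.37,.13,-2.09],o['joints']])
P=np.array([[280.5,-558,229.8],[429.8,-90.8,560.4],[471.7,-55.4,613.7],[573.6,-58.4,681.1],[634.2,-27.9,763.5],[573,-23.2,402],[487.6,-17.6,125.6],o['eef_pos']])
O=np.array([[-3.14,0,.466],[-3.14,.003,-.097],[-3.135,-.049,-.092],[-3.136,-.213,-.082],[-3.132,-.405,-.084],[-3.141,-.477,-.054],[-3.137,-.476,-.054],o['orientation']])
ax=[2,1,2,1,2,1,2]
def chain(q,s):
    M=np.eye(3);L=[M]
    for k in range(7): M=M@R.from_rotvec(np.eye(3)[ax[k]]*q[k]*s[k]).as_matrix(); L.append(M)
    return L
RO=R.from_euler('xyz',O)
def ferr(s):
    A=[chain(q,s)[-1] for q in Q]; T=[a.T@r for a,r in zip(A,RO.as_matrix())]
    m=R.from_matrix(T).mean(); return np.max((m.inv()*R.from_matrix(T)).magnitude()),m
best=min(((*ferr(s),s) for s in itertools.product([1,-1],repeat=7)),key=lambda t:t[0])
E_,TM,S=best
A=np.vstack([np.hstack(chain(q,S)) for q in Q])
X,_,rk,sv=np.linalg.lstsq(A,P.ravel(),rcond=1e-3)
def fk(q):
    C=chain(q,S); return np.hstack(C)@X, C[-1]@TM.as_matrix()
lo=np.array([-2.95,-.29,-1.47,.14,-1.03,.13,-2.86])+.02;hi=np.array([2.95,1.99,1.44,2.54,4.17,1.85,2.86])-.02
def ik(p,Rt,n=30):
    rng=np.random.default_rng(0);b=None
    for i in range(n):
        x0=np.clip(o['joints'],lo+.01,hi-.01) if i==0 else rng.uniform(lo,hi)
        f=lambda q:(lambda r:np.r_[(r[0]-p)/10,R.from_matrix(Rt.T@r[1]).as_rotvec()*10])(fk(q))
        r=least_squares(f,x0,bounds=(lo,hi),max_nfev=60)
        if b is None or r.cost<b.cost:b=r
        if b.cost<1e-3:break
    return b.x,b.cost
if __name__=="__main__":
    print(S,E_,rk,sv.round(2)); print(X.reshape(8,3).round(1)); print("res",(A@X-P.ravel()).round(1))
    for nm,p in dict(tab=(514,-21,56),tabopen=(583,-25,160),stone=(580,-25,35),near=(556,-25,35),far=(604,-25,35),recess=(603,-215,40)).items():
        for lean in (0,10,18,24,28):
            M=R.from_euler('xyz',[np.pi,-np.radians(lean),-.0595]).as_matrix(); q,c=ik(np.array(p),M,12); print(nm,lean,round(c,4),q.round(2))
E
python3 fk.py
```

```text
(-1, 1, -1, 1, -1, 1, -1) 0.011226929896744838 17 [7.72 7.65 7.42 2.37 2.29 1.6  1.46 1.26 0.88 0.64 0.47 0.37 0.32 0.22
 0.16 0.08 0.03 0.   0.   0.   0.   0.   0.   0.  ]
[[-12.2 -42.1 148.9]
 [  0.5 -15.6 148.9]
 [  1.  -15.6 261.8]
 [  2.6  -1.7 261.8]
 [  1.   -1.7 225.7]
 [ -6.4   1.8 225.7]
 [  5.8   1.8 179.8]
 [ 26.1  13.  179.8]]
res [-0.   0.1  0.   0.  -0.2  0.2 -0.   0.9  0.   0.4 -0.  -0.1 -0.5 -0.6
 -0.1  0.6 -2.9  0.1 -0.8  3.8 -1.2  0.2 -1.1  1.1]
tab 0 0.0 [ 0.26  0.5  -0.4   1.99  0.29  0.71 -1.94]
tab 10 0.0 [ 0.26  0.43 -0.4   2.14  0.43  0.47 -2.09]
tab 18 0.0 [ 0.72  0.6  -1.    2.22  1.24  0.58 -2.82]
tab 24 0.0165 [ 0.09  0.35 -0.21  2.34  1.14  0.15 -2.84]
tab 28 0.0 [ 0.22  0.38 -0.39  2.39  1.97  0.24  2.61]
tabopen 0 0.0 [ 0.1   0.43 -0.18  1.76  0.09  0.97 -1.75]
tabopen 10 0.0 [ 0.2   0.35 -0.31  1.91  0.19  0.74 -1.85]
tabopen 18 0.0 [ 0.22  0.29 -0.34  2.03  0.27  0.54 -1.93]
tabopen 24 0.0 [ 0.2   0.25 -0.31  2.12  0.37  0.39 -2.03]
tabopen 28 0.0 [ 0.3   0.25 -0.43  2.17  0.62  0.31 -2.28]
stone 0 0.0 [ 0.    0.58 -0.05  1.86  0.05  0.71 -1.71]
ston
[... 377 characters left out ...]
  1.35  0.7  -2.84]
near 24 0.0245 [ 0.09  0.45 -0.2   2.25  1.17  0.15 -2.84]
near 28 0.0 [ 0.24  0.48 -0.4   2.31  1.99  0.27  2.64]
far 0 0.0 [ 0.09  0.62 -0.17  1.79  0.15  0.75 -1.79]
far 10 0.0 [ 0.4   0.63 -0.6   1.92  0.68  0.6  -2.25]
far 18 0.0002 [ 0.85  1.19 -1.45  2.01  1.58  1.19 -2.82]
far 24 0.0 [ 0.06  0.5  -0.16  2.16  1.03  0.15 -2.7 ]
far 28 0.0 [ 0.16  0.51 -0.29  2.2   1.8   0.21  2.84]
recess 0 0.0 [ 0.38  0.65 -0.15  1.71  0.13  0.8  -1.47]
recess 10 0.0 [-0.28  0.7   0.79  1.93 -0.88  0.7  -0.59]
recess 18 0.0 [ 1.13  0.99 -1.23  1.93  1.33  0.86 -2.34]
recess 24 0.0 [ 1.1   0.85 -1.07  2.02  1.39  0.59 -2.45]
recess 28 0.0 [ 0.77  0.6  -0.54  2.1   1.3   0.15 -2.51]
```

The model fits to about 1–4 mm. The lean is feasible everywhere if the gripper is turned half round, which is the same grasp with q7 far from its limit. I'll lift and turn it 180°.

Emit:
{"name": "play_rows", "arguments": {
  "steps": [
    {"jaw":0.5,"tx":0.6,"ty":0,"tz":-0.8,"turn":0},
    {"jaw":0.5,"tx":0.6,"ty":0,"tz":-0.8,"turn":0},
    {"jaw":0.5,"tx":0.6,"ty":0,"tz":-0.8,"turn":-1},
    {"jaw":0.5,"tx":0.6,"ty":0,"tz":-0.8,"turn":-1},
    {"jaw":0.5,"tx":0,"ty":0,"tz":0,"turn":-1},
    {"jaw":0.5,"tx":0,"ty":0,"tz":0,"turn":-1},
    {"jaw":0.5,"tx":0,"ty":0,"tz":0,"turn":-1},
    {"jaw":0.5,"tx":0,"ty":0,"tz":0,"turn":-1}
  ]
}}

```text
time: 7.22
eef_pos: [515.3, -20.3, 198.3]
orientation: [2.892, -0.409, 0.501]
contact_force: [-0.5, -0.5, -0.0]
gripper_width: 43.8
```

Emit:
{"name": "play_rows", "arguments": {
  "steps": [
    {"jaw":0.5,"tx":0,"ty":0,"tz":0,"turn":-1},
    {"jaw":0.5,"tx":0,"ty":0,"tz":0,"turn":-1},
    {"jaw":0.5,"tx":0,"ty":0,"tz":0,"turn":-1},
    {"jaw":0.5,"tx":0,"ty":0,"tz":0,"turn":-1},
    {"jaw":0.5,"tx":0,"ty":0,"tz":0,"turn":-1},
    {"jaw":0.5,"tx":0,"ty":0,"tz":0,"turn":-1},
    {"jaw":0.5,"tx":0,"ty":0,"tz":0,"turn":-1},
    {"jaw":0.5,"tx":0,"ty":0,"tz":0,"turn":-1}
  ]
}}

```text
time: 7.88
eef_pos: [514.2, -17.0, 201.6]
orientation: [2.688, -0.152, 1.222]
contact_force: [-0.9, 0.1, -0.7]
gripper_width: 43.9
```

Emit:
{"name": "play_rows", "arguments": {
  "steps": [
    {"jaw":0.5,"tx":0,"ty":0,"tz":0,"turn":-1},
    {"jaw":0.5,"tx":0,"ty":0,"tz":0,"turn":-1},
    {"jaw":0.5,"tx":0,"ty":0,"tz":0,"turn":-1},
    {"jaw":0.5,"tx":0,"ty":0,"tz":0,"turn":-1},
    {"jaw":0.5,"tx":0,"ty":0,"tz":0,"turn":-1},
    {"jaw":0.5,"tx":0,"ty":0,"tz":0,"turn":-1},
    {"jaw":0.5,"tx":0,"ty":0,"tz":0,"turn":-1},
    {"jaw":0.5,"tx":0,"ty":0,"tz":0,"turn":-1}
  ]
}}

```text
time: 8.55
eef_pos: [512.8, -13.2, 204.2]
orientation: [2.696, 0.171, 1.887]
contact_force: [0.3, -0.0, -0.1]
gripper_width: 44.1
```

```bash
python3 to.py 514,-21,56
```

```text
8.55 q [ 0.6   0.07 -0.72  2.24  0.29  0.39 -0.  ] p [512.8 -13.2 204.2] rpy [2.696 0.171 1.887] F [ 0.3 -0.  -0.1] w 44.1
axes [[-0.306, 0.937, -0.17], [0.835, 0.35, 0.425], [0.458, -0.012, -0.889]]
514,-21,56 tool units [ 0.59 -2.15  4.41]
```

Emit:
{"name": "play_rows", "arguments": {
  "steps": [
    {"jaw":0.5,"tx":0,"ty":0,"tz":0,"turn":-1},
    {"jaw":0.5,"tx":0,"ty":0,"tz":0,"turn":-1},
    {"jaw":0.5,"tx":0,"ty":0,"tz":0,"turn":-1},
    {"jaw":0.5,"tx":0,"ty":0,"tz":0,"turn":-1},
    {"jaw":0.5,"tx":0,"ty":0,"tz":0,"turn":-1},
    {"jaw":0.5,"tx":0,"ty":0,"tz":0,"turn":-1},
    {"jaw":0.5,"tx":0,"ty":0,"tz":0,"turn":-1},
    {"jaw":0.5,"tx":0,"ty":0,"tz":0,"turn":-1}
  ]
}}

```text
time: 9.22
eef_pos: [511.2, -9.5, 206.5]
orientation: [2.913, 0.42, 2.616]
contact_force: [0.5, -1.0, 0.0]
gripper_width: 44.1
```

Emit:
{"name": "play_rows", "arguments": {
  "steps": [
    {"jaw":0.5,"tx":0,"ty":0,"tz":0,"turn":-1},
    {"jaw":0.5,"tx":0,"ty":0,"tz":0,"turn":-1},
    {"jaw":0.5,"tx":0,"ty":0,"tz":0,"turn":-1},
    {"jaw":0.5,"tx":0,"ty":0,"tz":0,"turn":-1},
    {"jaw":0.5,"tx":0,"ty":0,"tz":0,"turn":-1},
    {"jaw":0.5,"tx":0,"ty":0,"tz":0,"turn":-1}
  ]
}}

```text
time: 9.72
eef_pos: [510.0, -6.7, 208.1]
orientation: [-3.106, 0.473, -3.054]
contact_force: [0.2, -0.2, -0.6]
gripper_width: 44.1
```

```bash
python3 to.py 488,-20,106 514,-21,56
```

```text
9.72 q [ 0.78  0.08 -0.91  2.23  0.28  0.4   1.31] p [510.   -6.7 208.1] rpy [-3.106  0.473 -3.054] F [ 0.2 -0.2 -0.6] w 44.1
axes [[-0.887, -0.078, -0.455], [-0.071, 0.997, -0.031], [0.456, 0.005, -0.89]]
488,-20,106 tool units [ 2.23 -0.28  2.69]
514,-21,56 tool units [-0.01 -0.04  1.88]
```

Emit:
{"name": "play_rows", "arguments": {
  "steps": [
    {"jaw":0.5,"tx":0.5,"ty":0,"tz":0.5,"turn":0.9},
    {"jaw":0.5,"tx":0.5,"ty":0,"tz":0.6,"turn":0},
    {"jaw":0.5,"tx":0.5,"ty":-0.1,"tz":0.6,"turn":0},
    {"jaw":0.5,"tx":0.5,"ty":-0.1,"tz":0.6,"turn":0},
    {"jaw":0.5,"tx":0.2,"ty":-0.1,"tz":0.3,"turn":0},
    {"jaw":0.5,"tx":0,"ty":0,"tz":0,"turn":0}
  ]
}}

```text
time: 10.22
eef_pos: [488.4, -18.1, 112.5]
orientation: [-3.136, 0.477, -3.12]
contact_force: [-0.0, -0.5, 1.0]
gripper_width: 44.1
```

```bash
python3 to.py 488,-20,106 514,-21,56
```

```text
10.22 q [ 0.37  0.2  -0.5   2.4   1.01  0.16  0.52] p [488.4 -18.1 112.5] rpy [-3.136  0.477 -3.12 ] F [-0.  -0.5  1. ] w 44.1
axes [[-0.888, -0.02, -0.459], [-0.019, 1.0, -0.005], [0.459, 0.004, -0.888]]
488,-20,106 tool units [ 0.11 -0.06  0.19]
514,-21,56 tool units [-0.   -0.04  1.88]
```

Emit:
{"name": "play_rows", "arguments": {
  "steps": [
    {"jaw":0.5,"tx":0.05,"ty":-0.05,"tz":0.6,"turn":0.4},
    {"jaw":0.5,"tx":0.05,"ty":-0.05,"tz":0.6,"turn":0},
    {"jaw":0.5,"tx":0,"ty":0,"tz":0.5,"turn":0},
    {"jaw":0.5,"tx":0,"ty":0,"tz":0.2,"turn":0},
    {"jaw":0.5,"tx":0,"ty":0,"tz":0.1,"turn":0}
  ]
}}

```text
time: 10.63
eef_pos: [510.1, -21.0, 80.6]
orientation: [-3.139, 0.486, -3.141]
contact_force: [-0.5, -0.6, 0.3]
gripper_width: 44.2
```

```bash
python3 to.py 514,-21,56
python3 - <<'E'
from h import *
p=env.snapshot("scene");cv2.imwrite("pics/s2.png",cv2.resize(p["image"][130:260,190:350],None,fx=4,fy=4))
E
```

```text
10.63 q [ 0.3   0.3  -0.43  2.39  1.67  0.17 -0.14] p [510.1 -21.   80.6] rpy [-3.139  0.486 -3.141] F [-0.5 -0.6  0.3] w 44.2
axes [[-0.884, -0.0, -0.467], [0.001, 1.0, -0.002], [0.467, -0.002, -0.884]]
514,-21,56 tool units [0.27 0.   0.79]
```

View pics/s2.png

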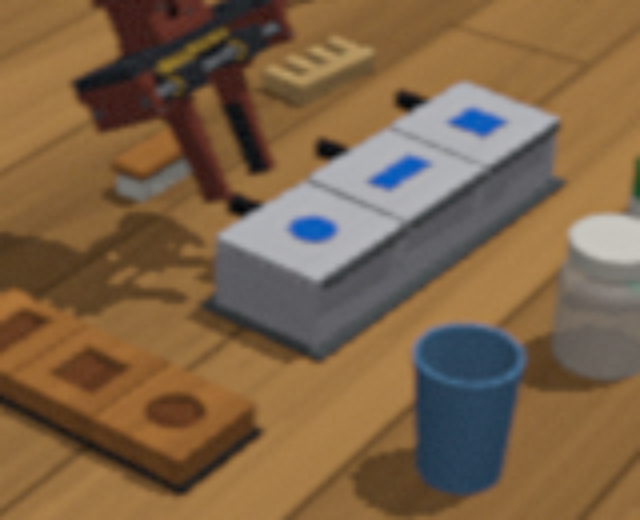

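The fingers at crop (215,195) and (260,165) straddle the round lid's tab at (243,205). I'll go down the last bit and close.

Emit:
{"name": "play_rows", "arguments": {
  "steps": [
    {"jaw":0.5,"tx":0.15,"ty":0,"tz":0.4,"turn":0},
    {"jaw":0.5,"tx":0.15,"ty":0,"tz":0.4,"turn":0},
    {"jaw":0.5,"tx":0.05,"ty":0,"tz":0.2,"turn":0}
  ]
}}

```text
time: 10.93
eef_pos: [518.2, -21.9, 52.9]
orientation: [-3.136, 0.493, 3.14]
contact_force: [-10.5, -0.4, 7.4]
gripper_width: 44.0
```

```bash
python3 to.py 514,-21,56
```

```text
10.93 q [ 0.4   0.41 -0.56  2.39  1.96  0.27 -0.4 ] p [518.2 -21.9  52.9] rpy [-3.136  0.493  3.14 ] F [-10.5  -0.4   7.4] w 44.0
axes [[-0.881, 0.002, -0.473], [0.004, 1.0, -0.005], [0.473, -0.006, -0.881]]
514,-21,56 tool units [ 0.08  0.03 -0.16]
```

Emit:
{"name": "play_rows", "arguments": {
  "steps": [
    {"jaw":0.5,"tx":0.15,"ty":0,"tz":-0.15,"turn":0},
    {"jaw":0,"tx":0,"ty":0,"tz":0,"turn":0},
    {"jaw":0,"tx":0,"ty":0,"tz":0,"turn":0},
    {"jaw":0,"tx":0,"ty":0,"tz":0,"turn":0},
    {"jaw":0,"tx":0,"ty":0,"tz":0,"turn":0},
    {"jaw":0,"tx":0,"ty":0,"tz":0,"turn":0}
  ],
  "squeeze": 8
}}

```text
time: 11.43
eef_pos: [512.6, -22.1, 58.1]
orientation: [-3.135, 0.495, 3.139]
contact_force: [0.4, 12.6, -0.7]
gripper_width: 14.4
```

```bash
python3 to.py 514,-21,56
python3 - <<'E'
import numpy as np
# arc: TCP start assumed ~ tab point; print world steps
h=np.array([626.2,56]);
for t in np.linspace(0,1.2,9): print(round(t,2),(h+109*np.array([-np.cos(t),np.sin(t)])).round(1))
E
```

```text
11.43 q [ 0.4   0.39 -0.56  2.4   1.95  0.26 -0.4 ] p [512.6 -22.1  58.1] rpy [-3.135  0.495  3.139] F [ 0.4 12.6 -0.7] w 14.4
axes [[-0.88, 0.002, -0.475], [0.005, 1.0, -0.006], [0.475, -0.007, -0.88]]
514,-21,56 tool units [-0.01  0.04  0.08]
0.0 [517.2  56. ]
0.15 [518.4  72.3]
0.3 [522.1  88.2]
0.45 [528.1 103.4]
0.6 [536.2 117.5]
0.75 [546.4 130.3]
0.9 [558.4 141.4]
1.05 [572.  150.5]
1.2 [586.7 157.6]
```

Emit:
{"name": "play_rows", "arguments": {
  "steps": [
    {"jaw":0,"tx":-0.29,"ty":0.05,"tz":-0.46,"turn":0},
    {"jaw":0,"tx":-0.36,"ty":0,"tz":-0.41,"turn":0},
    {"jaw":0,"tx":-0.42,"ty":-0.01,"tz":-0.35,"turn":0},
    {"jaw":0,"tx":-0.46,"ty":-0.02,"tz":-0.29,"turn":0}
  ]
}}

```text
time: 11.77
eef_pos: [522.1, -21.4, 101.8]
orientation: [-3.132, 0.489, 3.141]
contact_force: [-4.6, 1.7, -0.9]
gripper_width: 12.8
```

```bash
python3 to.py 531,-23,119
```

```text
11.77 q [ 0.27  0.27 -0.4   2.35  1.25  0.16  0.27] p [522.1 -21.4 101.8] rpy [-3.132  0.489  3.141] F [-4.6  1.7 -0.9] w 12.8
axes [[-0.883, 0.0, -0.47], [0.005, 1.0, -0.009], [0.47, -0.01, -0.883]]
531,-23,119 tool units [-0.53 -0.06 -0.37]
```

Emit:
{"name": "play_rows", "arguments": {
  "steps": [
    {"jaw":0,"tx":-0.4,"ty":-0.02,"tz":-0.27,"turn":0},
    {"jaw":0,"tx":-0.43,"ty":-0.02,"tz":-0.22,"turn":0},
    {"jaw":0,"tx":-0.45,"ty":-0.02,"tz":-0.16,"turn":0},
    {"jaw":0,"tx":-0.47,"ty":-0.02,"tz":-0.1,"turn":0}
  ]
}}

```text
time: 12.1
eef_pos: [554.6, -23.1, 145.8]
orientation: [-3.128, 0.484, -3.139]
contact_force: [3.1, -0.5, -6.5]
gripper_width: 12.1
```

```bash
python3 to.py 556,-24,145 582,-25.5,160
```

```text
12.1 q [ 0.51  0.26 -0.65  2.23  0.79  0.3   0.76] p [554.6 -23.1 145.8] rpy [-3.128  0.484 -3.139] F [ 3.1 -0.5 -6.5] w 12.1
axes [[-0.885, -0.002, -0.465], [0.004, 1.0, -0.012], [0.465, -0.012, -0.885]]
556,-24,145 tool units [-0.03 -0.03  0.05]
582,-25.5,160 tool units [-1.   -0.05 -0.04]
```

Emit:
{"name": "play_rows", "arguments": {
  "steps": [
    {"jaw":0,"tx":-0.46,"ty":-0.02,"tz":-0.03,"turn":0},
    {"jaw":0,"tx":-0.46,"ty":-0.02,"tz":0.02,"turn":0},
    {"jaw":0,"tx":-0.1,"ty":0,"tz":0.01,"turn":0},
    {"jaw":0,"tx":0,"ty":0,"tz":0,"turn":0}
  ]
}}

```text
time: 12.43
eef_pos: [582.9, -24.8, 162.6]
orientation: [-3.128, 0.484, -3.141]
contact_force: [-0.8, 0.8, -2.7]
gripper_width: 12.4
```

```bash
python3 to.py 582,-25.5,160
```

```text
12.43 q [ 0.55  0.28 -0.7   2.15  0.72  0.36  0.85] p [582.9 -24.8 162.6] rpy [-3.128  0.484 -3.141] F [-0.8  0.8 -2.7] w 12.4
axes [[-0.885, -0.0, -0.466], [0.006, 1.0, -0.012], [0.466, -0.013, -0.885]]
582,-25.5,160 tool units [ 0.07 -0.02  0.06]
```

Emit:
{"name": "play_rows", "arguments": {
  "steps": [
    {"jaw":0.5,"tx":0,"ty":0,"tz":0,"turn":0},
    {"jaw":0.5,"tx":0,"ty":0,"tz":0,"turn":0},
    {"jaw":0.5,"tx":0,"ty":0,"tz":-0.6,"turn":0},
    {"jaw":0.5,"tx":0,"ty":0,"tz":-1,"turn":0},
    {"jaw":0.5,"tx":0,"ty":0,"tz":-1,"turn":0},
    {"jaw":0.5,"tx":0,"ty":-0.6,"tz":-0.8,"turn":0},
    {"jaw":0.5,"tx":0,"ty":-1,"tz":0,"turn":0},
    {"jaw":0.5,"tx":0,"ty":-1,"tz":0,"turn":0}
  ]
}}

```text
time: 13.1
eef_pos: [532.4, -90.7, 250.5]
orientation: [-3.122, 0.48, -3.12]
contact_force: [0.7, -0.5, -0.4]
gripper_width: 44.4
```

Emit:
{"name": "play_rows", "arguments": {
  "steps": [
    {"jaw":0.5,"tx":0,"ty":-1,"tz":0,"turn":0},
    {"jaw":0.5,"tx":0,"ty":-1,"tz":0,"turn":0},
    {"jaw":0.5,"tx":0,"ty":-1,"tz":0,"turn":0},
    {"jaw":0.5,"tx":0,"ty":-0.5,"tz":0,"turn":0}
  ]
}}

```text
time: 13.43
eef_pos: [531.2, -202.8, 253.6]
orientation: [-3.112, 0.481, -3.117]
contact_force: [0.2, -0.3, 0.3]
gripper_width: 44.2
```

```bash
python3 to.py
python3 - <<'E'
from h import *
p=env.snapshot("top");np.savez("top3.npz",c=cloud(p),i=p["image"],K=[p["fx"],p["fy"],p["cx"],p["cy"]],E=p["extrinsics"]);cv2.imwrite("pics/t3.png",cv2.resize(p["image"][130:260,170:340],None,fx=4,fy=4))
for k in("pumice_center","tab_round"): print(k,[(np.round(d["xyz"],1).tolist(),round(d["score"],2)) for d in env.recognise(k,p)[:2]])
E
```

```text
13.43 q [ 1.26  0.17 -0.96  2.04  0.01  0.54  1.92] p [ 531.2 -202.8  253.6] rpy [-3.112  0.481 -3.117] F [ 0.2 -0.3  0.3] w 44.2
axes [[-0.886, -0.022, -0.463], [-0.011, 1.0, -0.026], [0.463, -0.018, -0.886]]
pumice_center [([579.5, -30.3, 37.2], 0.61)]
tab_round [([603.6, -29.6, 127.1], 0.66)]
```

View pics/t3.png

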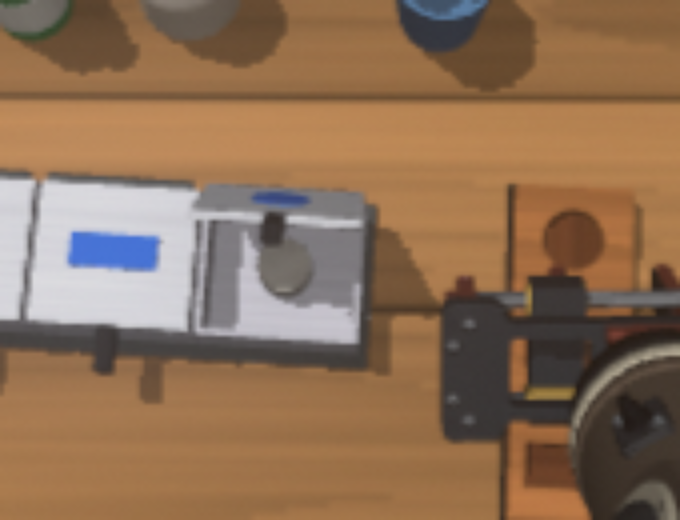

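The lid is open and the other two are shut. The stone shows at crop (286,266), with the tab at (272,228) above its edge, and the round recess is visible at (573,240). Next I'll refine the stone and recess positions.

Run:
```python
from h import *
d=np.load("top3.npz");c=d["c"];im=d["i"].astype(int);fx,fy,cx,cy=d["K"];E=d["E"]
V,U=np.mgrid[0:384,0:512]
def plane(u,v,z):
    r=E[:3,:3]@np.array([(u-cx)/fx,(v-cy)/fy,np.ones_like(u,dtype=float)]); t=(z-E[2,3])/r[2]; return (E[:3,3][:,None]+r*t)
m=(abs(U-241.5)<9)&(abs(V-196.5)<9)&(c[...,2]>31)&(c[...,2]<44)
p=c[m];print("stone pts",m.sum(),p.mean(0).round(1),cv2.minEnclosingCircle(p[:,:2].astype(np.float32)),p.min(0).round(),p.max(0).round())
print(c[188:208,232:252,2].round().astype(int)); print(im[188:208,232:252].sum(2))
d0=np.load("top0.npz");i0=d0["i"].astype(int)
for nm,I in(("0",i0),("3",im)):
  dk=(abs(U-313)<10)&(abs(V-189.5)<10)&(I.sum(2)<245); w=plane(U[dk].astype(float),V[dk].astype(float),26.)
  ci=cv2.minEnclosingCircle(w[:2].T.astype(np.float32)); print("recess",nm,dk.sum(),w.mean(1).round(1),ci,(w.max(1)+w.min(1))/2)
```

```text
stone pts 139 [581.6 -26.3  37.2] ((582.2059936523438, -25.77334213256836), 17.610492706298828) [566. -42.  32.] [599.  -8.  42.]
[[   9    9   12  163  166  170  167  168  168    9    6    9   11    8
     9   10    6    9   10    9]
 [   9   11   10  163  166  164  167  166  164    9   10    9    6   12
    12    7    9    8    7    9]
 [   9   10   12  167  163  163  166  161  164   41   38   34   39   10
    11   13   11    8   10    9]
 [  12   12    7    8    9   39  161  168   35   35   40   36   40   38
    12    8   11    8    9   10]
 [  11   12   11    9   41   37   36   40   37   36   37   39   36   39
    37    8    6    7   11   11]
 [   9    8    8   38   38   38   37   39   37   37   34   35   39   36
    35    9    7    7   10    7]
 [   9   12   10   35   39   37   36   39   37   35   35   39   36   39
    37   37    6    7   12   10]
 [   9   11   10   40   40   39   37   37   37   36   39   38   37   37
    40   38    9   10   10    8]
 [  13   10   36   37   39   38   35   37   41   35   40   37   39   36
    39   39    9   13    8    9]
 [   6   10    9   32   3
[... 2415 characters left out ...]
 595 593 569 467 319 246 241 241 242 246 279 339 385 384 382 384
  390 387]
 [588 584 581 581 580 580 527 387 352 311 311 336 378 379 379 380 381 382
  384 385]
 [590 587 586 587 584 584 585 581 537 423 423 409 373 374 375 391 425 427
  425 425]
 [604 598 598 599 594 592 589 587 587 587 587 542 428 429 429 486 588 587
  588 587]
 [598 598 598 596 597 595 595 594 596 594 593 592 594 594 597 594 596 594
  595 595]]
recess 0 178 [ 602.9 -215.    26. ] ((602.9574584960938, -215.0530548095703), 19.89483070373535) [ 603.81171153 -215.04425829   26.        ]
recess 3 196 [ 599.8 -213.5   26. ] ((597.6936645507812, -208.15965270996094), 26.923582077026367) [ 599.77847379 -212.26415218   26.        ]
```

```bash
python3 to.py 515,-23.5,162 581.5,-25.8,32.5
```

```text
13.58 q [ 1.25  0.17 -0.96  2.04  0.01  0.54  1.92] p [ 531.5 -199.8  253.3] rpy [-3.114  0.481 -3.117] F [-0.5 -0.  -0.4] w 44.1
axes [[-0.886, -0.022, -0.462], [-0.012, 1.0, -0.024], [0.463, -0.016, -0.886]]
515,-23.5,162 tool units [1.76 5.96 2.35]
581.5,-25.8,32.5 tool units [0.03 0.   4.85]
```

Emit:
{"name": "play_rows", "arguments": {
  "steps": [
    {"jaw":0.65,"tx":0.3,"ty":0.9,"tz":0,"turn":0.65},
    {"jaw":0.65,"tx":0.3,"ty":0.9,"tz":0.2,"turn":0},
    {"jaw":0.65,"tx":0.3,"ty":0.9,"tz":0.3,"turn":0},
    {"jaw":0.65,"tx":0.3,"ty":0.9,"tz":0.4,"turn":0},
    {"jaw":0.65,"tx":0.3,"ty":0.9,"tz":0.5,"turn":0},
    {"jaw":0.65,"tx":0.3,"ty":0.9,"tz":0.5,"turn":0},
    {"jaw":0.65,"tx":0,"ty":0.4,"tz":0.3,"turn":0},
    {"jaw":0.65,"tx":0,"ty":0,"tz":0,"turn":0}
  ]
}}

```text
time: 14.25
eef_pos: [516.2, -22.3, 175.2]
orientation: [-3.142, 0.485, 3.112]
contact_force: [0.3, 0.4, -0.0]
gripper_width: 57.0
```

```bash
python3 to.py 515,-23.5,162 581.5,-25.8,32.5
```

```text
14.25 q [ 0.66  0.14 -0.79  2.27  0.53  0.32  0.97] p [516.2 -22.3 175.2] rpy [-3.142  0.485  3.112] F [ 0.3  0.4 -0. ] w 57.0
axes [[-0.884, 0.026, -0.467], [0.03, 1.0, -0.0], [0.466, -0.014, -0.884]]
515,-23.5,162 tool units [ 0.24 -0.04  0.37]
581.5,-25.8,32.5 tool units [ 0.05 -0.01  4.85]
```

Emit:
{"name": "play_rows", "arguments": {
  "steps": [
    {"jaw":0.65,"tx":0.1,"ty":0,"tz":0.7,"turn":0},
    {"jaw":0.65,"tx":0.1,"ty":0,"tz":0.8,"turn":0},
    {"jaw":0.65,"tx":0.1,"ty":0,"tz":0.8,"turn":0},
    {"jaw":0.65,"tx":0,"ty":0,"tz":0.8,"turn":0},
    {"jaw":0.65,"tx":0,"ty":0,"tz":0.6,"turn":0},
    {"jaw":0.65,"tx":0,"ty":0,"tz":0.2,"turn":0}
  ]
}}

```text
time: 14.75
eef_pos: [558.5, -19.3, 78.0]
orientation: [-3.14, 0.491, 3.122]
contact_force: [-0.8, -0.4, -0.9]
gripper_width: 57.3
```

```bash
python3 to.py 581.5,-25.8,32.5
```

```text
14.75 q [ 0.18  0.36 -0.3   2.3   1.5   0.15  0.  ] p [558.5 -19.3  78. ] rpy [-3.14   0.491  3.122] F [-0.8 -0.4 -0.9] w 57.3
axes [[-0.882, 0.018, -0.471], [0.021, 1.0, -0.001], [0.471, -0.011, -0.882]]
581.5,-25.8,32.5 tool units [ 0.03 -0.2   1.7 ]
```

Emit:
{"name": "play_rows", "arguments": {
  "steps": [
    {"jaw":0.65,"tx":0,"ty":-0.2,"tz":0.4,"turn":0},
    {"jaw":0.65,"tx":0,"ty":0,"tz":0.4,"turn":0},
    {"jaw":0.65,"tx":0,"ty":0,"tz":0.4,"turn":0},
    {"jaw":0.65,"tx":0,"ty":0,"tz":0.2,"turn":0}
  ]
}}

```text
time: 15.08
eef_pos: [578.8, -22.9, 41.7]
orientation: [-3.14, 0.493, 3.129]
contact_force: [0.4, -0.1, 0.5]
gripper_width: 57.2
```

```bash
python3 to.py 581.5,-25.8,32.5
```

```text
15.08 q [ 0.28  0.48 -0.42  2.26  1.87  0.23 -0.31] p [578.8 -22.9  41.7] rpy [-3.14   0.493  3.129] F [ 0.4 -0.1  0.5] w 57.2
axes [[-0.881, 0.011, -0.474], [0.013, 1.0, -0.002], [0.474, -0.008, -0.881]]
581.5,-25.8,32.5 tool units [ 0.06 -0.09  0.31]
```

Emit:
{"name": "play_rows", "arguments": {
  "steps": [
    {"jaw":0.65,"tx":0.05,"ty":-0.1,"tz":0.3,"turn":0},
    {"jaw":0.65,"tx":0,"ty":0,"tz":0.03,"turn":0},
    {"jaw":0,"tx":0,"ty":0,"tz":0,"turn":0},
    {"jaw":0,"tx":0,"ty":0,"tz":0,"turn":0},
    {"jaw":0,"tx":0,"ty":0,"tz":0,"turn":0},
    {"jaw":0,"tx":0,"ty":0,"tz":0,"turn":0}
  ],
  "squeeze": 12
}}

```text
time: 15.58
eef_pos: [581.6, -25.7, 34.2]
orientation: [-3.141, 0.494, 3.13]
contact_force: [-0.2, 0.5, -0.2]
gripper_width: 35.3
```

```bash
python3 to.py 581.5,-25.8,32.5
```

```text
15.58 q [ 0.31  0.5  -0.44  2.26  1.92  0.25 -0.35] p [581.6 -25.7  34.2] rpy [-3.141  0.494  3.13 ] F [-0.2  0.5 -0.2] w 35.3
axes [[-0.88, 0.011, -0.474], [0.013, 1.0, -0.001], [0.474, -0.007, -0.88]]
581.5,-25.8,32.5 tool units [ 0.03 -0.    0.05]
```

The stone is gripped at a width of 35.3. Next I'll lift it clear and carry it to the recess.

Emit:
{"name": "play_rows", "arguments": {
  "steps": [
    {"jaw":0,"tx":-0.1,"ty":0,"tz":-0.4,"turn":0},
    {"jaw":0,"tx":-0.2,"ty":0,"tz":-0.7,"turn":0},
    {"jaw":0,"tx":-0.2,"ty":0,"tz":-0.7,"turn":0},
    {"jaw":0,"tx":-0.2,"ty":0,"tz":-0.8,"turn":0},
    {"jaw":0,"tx":-0.1,"ty":0,"tz":-0.8,"turn":0},
    {"jaw":0,"tx":-0.1,"ty":0,"tz":-0.8,"turn":0}
  ]
}}

```text
time: 16.08
eef_pos: [553.5, -25.5, 125.5]
orientation: [-3.134, 0.492, 3.133]
contact_force: [0.1, -1.0, -1.1]
gripper_width: 35.7
```

```bash
python3 to.py 602.6,-215.1,110 602.6,-215.1,42.2
```

```text
16.08 q [ 0.4   0.28 -0.53  2.26  0.93  0.24  0.61] p [553.5 -25.5 125.5] rpy [-3.134  0.492  3.133] F [ 0.1 -1.  -1.1] w 35.7
axes [[-0.881, 0.007, -0.472], [0.012, 1.0, -0.007], [0.472, -0.011, -0.881]]
602.6,-215.1,110 tool units [-1.24 -6.3   1.3 ]
602.6,-215.1,42.2 tool units [1.07 0.02 1.99]
```

Emit:
{"name": "play_rows", "arguments": {
  "steps": [
    {"jaw":0,"tx":0,"ty":-0.6,"tz":0,"turn":0},
    {"jaw":0,"tx":0,"ty":-0.9,"tz":0,"turn":0},
    {"jaw":0,"tx":0,"ty":-0.9,"tz":0,"turn":0},
    {"jaw":0,"tx":0,"ty":-0.9,"tz":0,"turn":0},
    {"jaw":0,"tx":0,"ty":-0.9,"tz":0,"turn":0},
    {"jaw":0,"tx":-0.3,"ty":-0.9,"tz":0.2,"turn":0},
    {"jaw":0,"tx":-0.4,"ty":-0.6,"tz":0.3,"turn":0},
    {"jaw":0,"tx":-0.4,"ty":-0.2,"tz":0.3,"turn":0}
  ]
}}

```text
time: 16.75
eef_pos: [592.7, -205.0, 132.6]
orientation: [-3.124, 0.504, -3.134]
contact_force: [-0.8, -0.1, -0.0]
gripper_width: 35.7
```

```bash
python3 to.py 602.6,-215.1,80 602.6,-215.1,42.2
```

```text
16.75 q [ 1.01  0.47 -0.83  2.07  0.7   0.31  1.27] p [ 592.7 -205.   132.6] rpy [-3.124  0.504 -3.134] F [-0.8 -0.1 -0. ] w 35.7
axes [[-0.876, -0.007, -0.483], [0.001, 1.0, -0.015], [0.483, -0.014, -0.876]]
602.6,-215.1,80 tool units [ 0.56 -0.31  1.7 ]
602.6,-215.1,42.2 tool units [0.61 0.02 1.1 ]
```

Emit:
{"name": "play_rows", "arguments": {
  "steps": [
    {"jaw":0,"tx":0.2,"ty":-0.15,"tz":0.5,"turn":0.3},
    {"jaw":0,"tx":0.2,"ty":-0.15,"tz":0.5,"turn":0},
    {"jaw":0,"tx":0.15,"ty":0,"tz":0.5,"turn":0},
    {"jaw":0,"tx":0.1,"ty":0,"tz":0.2,"turn":0},
    {"jaw":0,"tx":0,"ty":0,"tz":0,"turn":0}
  ]
}}

```text
time: 17.17
eef_pos: [603.0, -220.5, 78.7]
orientation: [-3.136, 0.508, 3.113]
contact_force: [-1.0, 0.2, 0.6]
gripper_width: 35.2
```

```bash
python3 to.py 602.6,-215.1,60 602.6,-215.1,42.2
```

```text
17.17 q [ 0.84  0.53 -0.61  2.08  0.83  0.18  1.13] p [ 603.  -220.5   78.7] rpy [-3.136  0.508  3.113] F [-1.   0.2  0.6] w 35.2
axes [[-0.873, 0.025, -0.487], [0.031, 1.0, -0.005], [0.486, -0.02, -0.873]]
602.6,-215.1,60 tool units [0.32 0.18 0.53]
602.6,-215.1,42.2 tool units [0.29 0.   0.52]
```

Emit:
{"name": "play_rows", "arguments": {
  "steps": [
    {"jaw":0,"tx":0.2,"ty":0.2,"tz":0.3,"turn":0},
    {"jaw":0,"tx":0.15,"ty":0,"tz":0.25,"turn":0},
    {"jaw":0,"tx":0,"ty":0,"tz":0,"turn":0}
  ]
}}

```text
time: 17.42
eef_pos: [602.5, -213.9, 60.4]
orientation: [-3.134, 0.51, 3.116]
contact_force: [-0.5, -0.3, -0.2]
gripper_width: 35.3
```

```bash
python3 to.py 602.6,-215.1,56 602.6,-215.1,42.2;  python3 - <<'E'
from h import *
p=env.snapshot("scene");cv2.imwrite("pics/s4.png",cv2.resize(p["image"][170:270,160:310],None,fx=5,fy=5,interpolation=cv2.INTER_CUBIC))
E
```

```text
17.42 q [ 0.78  0.54 -0.54  2.1   1.03  0.13  0.92] p [ 602.5 -213.9   60.4] rpy [-3.134  0.51   3.116] F [-0.5 -0.3 -0.2] w 35.3
axes [[-0.872, 0.023, -0.488], [0.03, 1.0, -0.007], [0.488, -0.021, -0.873]]
602.6,-215.1,56 tool units [ 0.07 -0.04  0.13]
602.6,-215.1,42.2 tool units [0.22 0.   0.4 ]
```

View pics/s4.png

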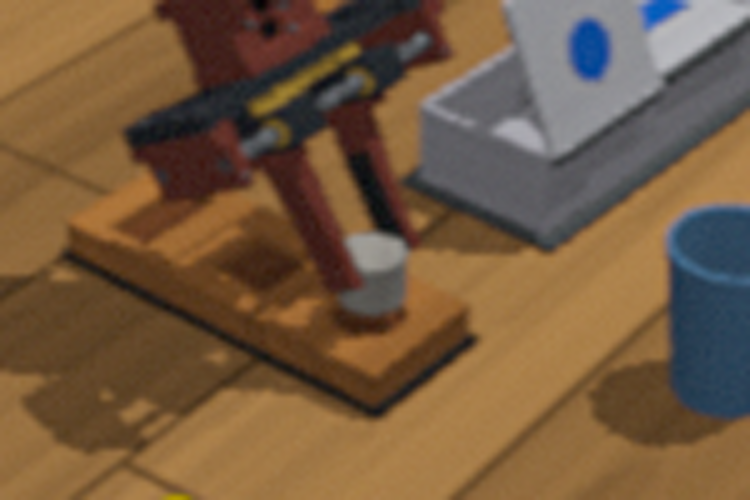

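The stone at crop (375,275) hangs upright right above the round recess at (370,315). I'll lower it slowly.

Emit:
{"name": "play_rows", "arguments": {
  "steps": [
    {"jaw":0,"tx":0.1,"ty":-0.04,"tz":0.15,"turn":0},
    {"jaw":0,"tx":0.08,"ty":0,"tz":0.13,"turn":0},
    {"jaw":0,"tx":0.04,"ty":0,"tz":0.05,"turn":0}
  ]
}}

```text
time: 17.72
eef_pos: [603.7, -214.9, 53.0]
orientation: [-3.131, 0.515, 3.118]
contact_force: [-0.4, -0.1, 0.1]
gripper_width: 35.0
```

```bash
python3 to.py 602.6,-215.1,42.2
```

```text
17.72 q [ 0.79  0.56 -0.56  2.1   1.23  0.13  0.73] p [ 603.7 -214.9   53. ] rpy [-3.131  0.515  3.118] F [-0.4 -0.1  0.1] w 35.0
axes [[-0.87, 0.02, -0.493], [0.028, 1.0, -0.009], [0.492, -0.022, -0.87]]
602.6,-215.1,42.2 tool units [ 0.21 -0.01  0.29]
```

Emit:
{"name": "play_rows", "arguments": {
  "steps": [
    {"jaw":0,"tx":0.13,"ty":0,"tz":0.12,"turn":0},
    {"jaw":0,"tx":0.1,"ty":0,"tz":0.12,"turn":0},
    {"jaw":0,"tx":0.04,"ty":0,"tz":0.05,"turn":0}
  ]
}}

```text
time: 17.97
eef_pos: [602.6, -216.0, 45.1]
orientation: [-3.128, 0.52, 3.119]
contact_force: [-0.5, 0.6, 0.5]
gripper_width: 35.8
```

```bash
python3 to.py 602.6,-215.1,42.2
```

```text
17.97 q [ 0.8   0.58 -0.56  2.11  1.44  0.13  0.52] p [ 602.6 -216.    45.1] rpy [-3.128  0.52   3.119] F [-0.5  0.6  0.5] w 35.8
axes [[-0.868, 0.02, -0.497], [0.029, 0.999, -0.012], [0.496, -0.025, -0.868]]
602.6,-215.1,42.2 tool units [0.05 0.03 0.08]
```

Emit:
{"name": "play_rows", "arguments": {
  "steps": [
    {"jaw":0,"tx":0.04,"ty":0.03,"tz":0.06,"turn":0},
    {"jaw":0,"tx":0.02,"ty":0,"tz":0.04,"turn":0}
  ]
}}

```text
time: 18.13
eef_pos: [603.1, -216.0, 43.5]
orientation: [-3.126, 0.522, 3.119]
contact_force: [-2.7, 1.6, 0.9]
gripper_width: 35.6
```

```bash
python3 to.py 602.6,-215.1,42.2
```

```text
18.13 q [ 0.79  0.58 -0.56  2.11  1.5   0.13  0.46] p [ 603.1 -216.    43.5] rpy [-3.126  0.522  3.119] F [-2.7  1.6  0.9] w 35.6
axes [[-0.867, 0.019, -0.499], [0.03, 0.999, -0.014], [0.498, -0.027, -0.867]]
602.6,-215.1,42.2 tool units [0.04 0.03 0.03]
```

Emit:
{"name": "play_rows", "arguments": {
  "steps": [
    {"jaw":0,"tx":0.07,"ty":0.05,"tz":0.01,"turn":0},
    {"jaw":0,"tx":0.02,"ty":0.01,"tz":0.02,"turn":0}
  ]
}}

```text
time: 18.3
eef_pos: [601.9, -214.8, 43.1]
orientation: [-3.124, 0.524, 3.119]
contact_force: [-0.6, 0.1, -0.6]
gripper_width: 35.5
```

```bash
python3 to.py 602.6,-215.1,42.2
```

```text
18.3 q [ 0.79  0.58 -0.56  2.12  1.56  0.13  0.4 ] p [ 601.9 -214.8   43.1] rpy [-3.124  0.524  3.119] F [-0.6  0.1 -0.6] w 35.5
axes [[-0.866, 0.019, -0.5], [0.031, 0.999, -0.015], [0.5, -0.029, -0.866]]
602.6,-215.1,42.2 tool units [-0.01 -0.01  0.04]
```

Free of side contact, with about 1 mm to go.

Emit:
{"name": "play_rows", "arguments": {
  "steps": [
    {"jaw":0,"tx":0.02,"ty":0,"tz":0.05,"turn":0},
    {"jaw":0,"tx":0.02,"ty":0,"tz":0.04,"turn":0}
  ]
}}

```text
time: 18.47
eef_pos: [603.2, -215.3, 41.9]
orientation: [-3.122, 0.526, 3.12]
contact_force: [-3.1, 0.1, 6.1]
gripper_width: 35.4
```

```bash
python3 to.py 602.6,-215.1,42.2
```

```text
18.47 q [ 0.8   0.59 -0.57  2.12  1.6   0.14  0.37] p [ 603.2 -215.3   41.9] rpy [-3.122  0.526  3.12 ] F [-3.1  0.1  6.1] w 35.4
axes [[-0.864, 0.019, -0.502], [0.031, 0.999, -0.017], [0.502, -0.03, -0.864]]
602.6,-215.1,42.2 tool units [ 0.01  0.   -0.02]
```

Emit:
{"name": "play_rows", "arguments": {
  "steps": [
    {"jaw":0.55,"tx":0,"ty":0,"tz":0,"turn":0},
    {"jaw":0.55,"tx":0,"ty":0,"tz":0,"turn":0},
    {"jaw":0.55,"tx":0,"ty":0,"tz":0,"turn":0},
    {"jaw":0.55,"tx":0,"ty":0,"tz":-0.4,"turn":0},
    {"jaw":0.55,"tx":0,"ty":0,"tz":-0.8,"turn":0},
    {"jaw":0.55,"tx":0,"ty":0,"tz":-1,"turn":0},
    {"jaw":0.55,"tx":0,"ty":0,"tz":-1,"turn":0},
    {"jaw":0.55,"tx":0,"ty":0,"tz":-1,"turn":0}
  ]
}}

```text
time: 19.13
eef_pos: [542.7, -208.3, 142.7]
orientation: [-3.126, 0.519, 3.126]
contact_force: [0.2, -0.9, 0.3]
gripper_width: 48.4
```

Emit:
{"name": "play_rows", "arguments": {
  "steps": [
    {"jaw":0.55,"tx":0,"ty":-0.8,"tz":-0.8,"turn":0},
    {"jaw":0.55,"tx":0,"ty":-1,"tz":0,"turn":0},
    {"jaw":0.55,"tx":0,"ty":-1,"tz":0,"turn":0},
    {"jaw":0.55,"tx":0,"ty":-1,"tz":0,"turn":0},
    {"jaw":0.55,"tx":0,"ty":-1,"tz":0,"turn":0},
    {"jaw":0.55,"tx":0,"ty":-1,"tz":0,"turn":0},
    {"jaw":0.55,"tx":0,"ty":0,"tz":0,"turn":0}
  ]
}}

```text
time: 19.72
eef_pos: [525.2, -387.5, 170.8]
orientation: [-3.118, 0.522, 3.13]
contact_force: [0.1, -0.1, -1.5]
gripper_width: 48.1
```

```bash
python3 to.py
python3 - <<'E'
from h import *
p=env.snapshot("top");c=cloud(p);s=env.snapshot("scene")
a=cv2.resize(p["image"][160:220,220:340],None,fx=5,fy=5,interpolation=cv2.INTER_CUBIC);b=cv2.resize(s["image"][170:270,160:310],(600,400),interpolation=cv2.INTER_CUBIC)[:290]
cv2.imwrite("pics/f5.png",np.vstack([a,b]))
for n,C in(("top",c),("scene",cloud(s))):
  m=(C[...,2]>37)&(C[...,2]<60)&(np.hypot(C[...,0]-603,C[...,1]+215)<30);q=C[m]
  if n=="scene": q=q[q[:,2]>42]
  A=np.c_[q[:,:2]-q[:,:2].mean(0),np.ones(len(q))];k=np.linalg.lstsq(A,q[:,2],rcond=None)[0]
  print(n,len(q),"circle",cv2.minEnclosingCircle(q[:,:2].astype(np.float32)),"plane",k.round(3))
t=(C[...,2]>20)&(C[...,2]<32)&(abs(C[...,0]-603)<32)&(abs(C[...,1]+215)<35);print("tile z scene",np.median(C[t][:,2]))
t=(c[...,2]>20)&(c[...,2]<32)&(abs(c[...,0]-603)<32)&(abs(c[...,1]+215)<35);print("tile z top",np.median(c[t][:,2]))
E
```

```text
19.72 q [ 1.62  0.71 -1.26  1.92  0.77  0.58  1.59] p [ 525.2 -387.5  170.8] rpy [-3.118  0.522  3.13 ] F [ 0.1 -0.1 -1.5] w 48.1
axes [[-0.867, 0.01, -0.499], [0.023, 1.0, -0.02], [0.498, -0.029, -0.867]]
top 152 circle ((603.3994750976562, -215.59954833984375), 17.997495651245117) plane [ 3.6000e-02 -4.2000e-02  4.4892e+01]
scene 96 circle ((605.85791015625, -218.94906616210938), 20.10658836364746) plane [-1.5000e-02 -0.0000e+00  4.5317e+01]
tile z scene 25.849739218083755
tile z top 25.53271207987973
```

View pics/f5.png

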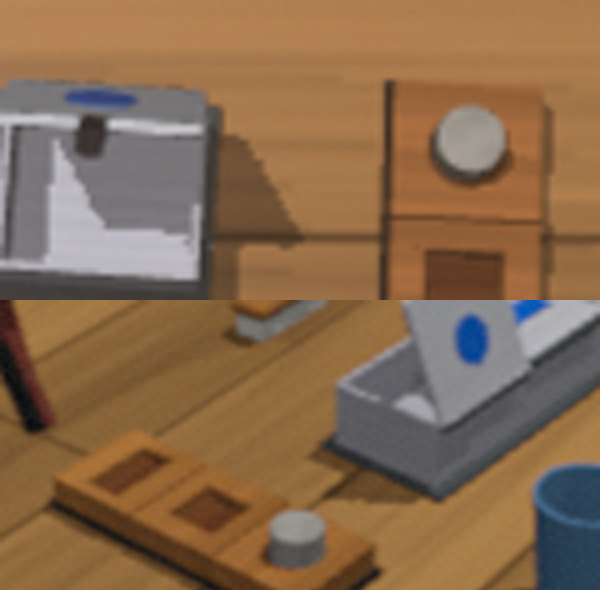

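The top and scene views show the stone in the round recess, at upper (470,142) and lower (297,538), looking level. The depth slope is near its noise level, so I'll average several frames before handing in.

Run:
```python
from h import *
for n in("top","scene"):
  Z=[]
  for i in range(12): p=env.snapshot(n); Z.append(p["z_map"])
  p=dict(p);Z=np.array(Z);p["z_map"]=np.median(Z,0);C=cloud(p)
  cen=(603.4,-215.6) if n=="top" else (605,-217.5)
  q=C[(C[...,2]>38)&(C[...,2]<55)&(np.hypot(C[...,0]-cen[0],C[...,1]-cen[1])<13)]
  A=np.c_[q[:,:2]-q[:,:2].mean(0),np.ones(len(q))];k,r,_,_=np.linalg.lstsq(A,q[:,2],rcond=None)
  t=C[(C[...,2]>20)&(C[...,2]<32)&(abs(C[...,0]-603)<30)&(abs(C[...,1]+215)<33)&(np.hypot(C[...,0]-603,C[...,1]+215)>24)]
  B=np.c_[t[:,:2]-q[:,:2].mean(0),np.ones(len(t))];kt=np.linalg.lstsq(B,t[:,2],rcond=None)[0]
  print(n,len(q),"stone",k.round(3),"rms",np.sqrt(r/len(q)),"tile",kt.round(3))
```

```text
top 80 stone [ 2.0000e-03 -5.0000e-03  4.5479e+01] rms [0.56874206] tile [-3.0000e-03 -1.0000e-03  2.5335e+01]
scene 45 stone [7.0000e-03 6.0000e-03 4.5735e+01] rms [0.39596305] tile [ 2.0000e-03 -1.0000e-03  2.5668e+01]
```

The stone is level within 0.01 rad and stands 20.1 mm above the tile, against an expected 20. It is fully bedded.

```bash
python3 -c "
from cell import env
print(env.hand_in()); print(env.get_obs()['time'])"
```

```text
the job is handed in; nothing more can be done
None
the job is handed in; nothing more can be done
```

The pumice stone now lies flat and fully home in the round recess, and the job is handed in; no verdict comes back. I opened only the round-marked lid by its tab and left it open. I gripped the stone with the tool leaning about 28° back, lowered it until it touched the floor at about 6 N, and then let go. About 21 s of the 54 s were used.

**Last checks:**
- **Seating:** averaged depth from both cameras puts the stone's top 20.1 mm above the tile, where 20 mm means fully in. It is level to within 0.01 rad. An earlier single picture had suggested a slope of about 0.04, which was noise.
- **Surroundings:** the pictures after opening showed the other two lids shut. I did not measure the other items again, but the arm stayed clear of them.

**Possible faults:**
- **Joint 6:** while building up the lean, it read 1.852, against a stated limit of 1.85. It later sat at its 0.13 lower limit.
- **Case wall:** a fingertip briefly pressed the case's front wall at about 13 N before I backed off.

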